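Restock the glaze caddy

TASK

Get the glaze caddy ready to carry: put a spare jar, lid up and fully down, into each pocket that is empty, leaving the jars already in the caddy in their pockets, and when all six are filled plug the wooden carrying handle fully home into the socket in the middle. No jar may stay lying about on its side: any spare left over must end standing upright on the bare table. Do not disturb the birds and the other things on the table.

Things in the scene. Friction and masses are not known exactly. Their poses are not given: they have to be found in the camera images.
- caddy: fixed plywood carrying block, 226 x 176 mm, 36 mm high; origin at the centre of its underside, x along its long side, z up. In its top: six square pockets, 49.5 mm wide, 26 deep (floor 10 mm above the table), two rows of three (x = -72, 0, 72; y = -55, 55), sides along its x and y; in the middle an oblong socket (caddy_hole6).
- caddy_hole0 (a point): centre of the mouth of a square jar pocket of the caddy, at its top face, at x = -72, y = -55 mm in the caddy's frame
- caddy_hole1 (a point): centre of the mouth of a square jar pocket of the caddy, at its top face, at x = 0, y = -55 mm in the caddy's frame
- caddy_hole2 (a point): centre of the mouth of a square jar pocket of the caddy, at its top face, at x = 72, y = -55 mm in the caddy's frame
- caddy_hole3 (a point): centre of the mouth of a square jar pocket of the caddy, at its top face, at x = -72, y = 55 mm in the caddy's frame
- caddy_hole4 (a point): centre of the mouth of a square jar pocket of the caddy, at its top face, at x = 0, y = 55 mm in the caddy's frame
- caddy_hole5 (a point): centre of the mouth of a square jar pocket of the caddy, at its top face, at x = 72, y = 55 mm in the caddy's frame
- caddy_hole6 (a point): centre of the mouth of the oblong handle socket in the middle of the caddy, at its top face: 49 mm along the caddy's x by 37 mm along its y, 26 mm deep
- handle: loose wooden T-handle, 0.18 kg, standing on its plug; origin under the plug's centre, z up, x along plug and bar. From below: plug 46 (x) x 34 (y), 24 high; shoulder 64 x 50, 10 thick; post 24 x 18, 60 high; grip bar 90 (x) x 22 (y), 22 high, its middle 105 mm above the origin. Fits either way round; home, the shoulder lies on the caddy and the origin is 12 mm above the table. Easily knocked over.
- stored0: glaze jar: square white body 42 x 42 mm, 58 tall, round grey lid 35 mm wide on it, 72 tall in all, 0.16 kg; origin at the centre of its underside, its z axis runs from the underside to the lid; all jars are alike. If present, it already stands in a pocket of the caddy (absent: None).
- stored1: glaze jar: square white body 42 x 42 mm, 58 tall, round grey lid 35 mm wide on it, 72 tall in all, 0.16 kg; origin at the centre of its underside, its z axis runs from the underside to the lid; all jars are alike. If present, it already stands in a pocket of the caddy (absent: None).
- stored2: glaze jar: square white body 42 x 42 mm, 58 tall, round grey lid 35 mm wide on it, 72 tall in all, 0.16 kg; origin at the centre of its underside, its z axis runs from the underside to the lid; all jars are alike. If present, it already stands in a pocket of the caddy (absent: None).
- stored3: glaze jar: square white body 42 x 42 mm, 58 tall, round grey lid 35 mm wide on it, 72 tall in all, 0.16 kg; origin at the centre of its underside, its z axis runs from the underside to the lid; all jars are alike. If present, it already stands in a pocket of the caddy (absent: None).
- stored4: glaze jar: square white body 42 x 42 mm, 58 tall, round grey lid 35 mm wide on it, 72 tall in all, 0.16 kg; origin at the centre of its underside, its z axis runs from the underside to the lid; all jars are alike. If present, it already stands in a pocket of the caddy (absent: None).
- stored5: glaze jar: square white body 42 x 42 mm, 58 tall, round grey lid 35 mm wide on it, 72 tall in all, 0.16 kg; origin at the centre of its underside, its z axis runs from the underside to the lid; all jars are alike. If present, it already stands in a pocket of the caddy (absent: None).
- spare0: glaze jar: square white body 42 x 42 mm, 58 tall, round grey lid 35 mm wide on it, 72 tall in all, 0.16 kg; origin at the centre of its underside, its z axis runs from the underside to the lid; all jars are alike. A spare, standing upright on the table at the start.
- spare1: glaze jar: square white body 42 x 42 mm, 58 tall, round grey lid 35 mm wide on it, 72 tall in all, 0.16 kg; origin at the centre of its underside, its z axis runs from the underside to the lid; all jars are alike. A spare, standing upright on the table at the start.
- fallen0: glaze jar: square white body 42 x 42 mm, 58 tall, round grey lid 35 mm wide on it, 72 tall in all, 0.16 kg; origin at the centre of its underside, its z axis runs from the underside to the lid; all jars are alike. A spare, toppled: at the start it lies on one of its sides, its z axis level and its lid roughly towards the robot; upright its z axis points up.
- fallen1: glaze jar: square white body 42 x 42 mm, 58 tall, round grey lid 35 mm wide on it, 72 tall in all, 0.16 kg; origin at the centre of its underside, its z axis runs from the underside to the lid; all jars are alike. A spare, toppled: at the start it lies on one of its sides, its z axis level and its lid roughly towards the robot; upright its z axis points up.
- bird_white: bystander: white ceramic bird, 95 mm long, 70 mm high; origin under its middle; to be left alone
- bird_brown: bystander: brown ceramic bird with a white head, 95 mm long, 70 mm high; origin under its middle; to be left alone
- tub: bystander: round tub, 68 mm in diameter, 85 mm high; origin under its centre; to be left alone
- tub_lid: bystander: loose round white lid lying on the table, 72 mm in diameter, 9 mm high; origin under its centre; to be left alone
- brush: bystander: artist's brush lying on the table, 190 mm long along its x, 9 mm thick; origin near its middle; to be left alone

How it is judged:
By the outcome, as a careful person would: the job done as asked, in the order asked, and still so for the second after the job is handed in, with the robot touching nothing.
Of stored0, stored1, stored2, stored3, stored4, stored5 only 2 to 3 are there at a start; the rules pass over those that are not, and their reading is None.
At some moment in a run one of spare0, spare1, fallen0, fallen1 may be knocked a few centimetres aside while the robot is not near it.
It also fails if it takes over 210 s, if anything falls off the work surface, if the arm or the gripper's body presses on something with over 40 N, if the wrist force passes 120 N, or if a joint passes its speed limit or range.

ROBOT

A 6-joint arm with a two-finger parallel gripper is mounted at the origin on the work surface. World frame = base frame: x ahead of the robot, y to its left, z up, the work surface at z = 0. Lengths are in m, angles in rad, forces in N, time in s.
With the tool pointing down it reaches from about 0.35 to 0.8 m from the base axis. Payload 7.3 kg.
Tool frame: the origin (TCP) lies between the finger pads; the fingertips stand 25 mm ahead of it and the grasp point (between the pads) lies 6 mm ahead of it (r.tip_extent is the distance from the TCP to the fingertips, in m); z points along the fingers, y is the line along which they close (so a half turn about z gives the same grasp; the last joint's range is limited). The gripper opens to 85 mm and grips with 20 to 120 N. Pads are 22 mm wide; open, the fingers measure 114 mm over their backs; the gripper's body (76 mm by 85 mm) begins 54 mm behind the grasp point. The pads swing forward as they close: fully open they stand 13 mm farther back than shut.
Start: joints at [-1.373, 0.342, 1.524, -0, 1.275, -0.146], TCP at [0.177, -0.494, 0.256] pointing down, gripper open.
Joint ranges: [-2.53, 2.53], [-0.77, 2.02], [0.04, 2.7], [-1, 4.14], [0.28, 2.66], [-3.11, 3.11]. Speed limits (rad/s): [2.57, 2.57, 3.14, 3.14, 3.14, 3.14].

INTERFACE

Orientations are given as a unit quaternion [x, y, z, w].
In Python, from workcell import r, command_gripper, optics gives the robot as it stands. The module is installed in compiled form; this text tells all that it offers. Calls block until the motion is done:
- r.reach(position, orientation): joint-space move of the TCP to a pose.
- r.move_straight(position, orientation=None, speed=0.15, max_force=None): straight line of the TCP; orientation=None keeps the orientation; speed is the mean speed in m/s. With max_force (N) it stops when the force on the tool has changed by that much, and returns True; else False.
- r.movej(angles): joint-space move.
- command_gripper(opening, force=None): finger opening in m; force is the grip in N (None keeps the last); returns when the fingers have stopped.
- r.hold(seconds).
- r.solve_ik(position, orientation): joint angles nearest the present ones, or None.
- r.read_state(): the state.
- optics.get_image(name): name is "scene" or "top" or "wrist"; returns (picture, depth): 400x640x3 uint8, red, green, blue; 400x640 float32, m along the optical axis (not along the pixel's ray), 0 where there is no reading.
- optics.camera_model(name): a dict with "K" (3x3 intrinsics, pixels), "R" (3x3) and "t" (3): a world point X has camera coordinates R X + t; the wrist camera has in their place "tool_from_camera" (4x4, takes a point from camera to tool coordinates, whose origin is the TCP and whose axes are the flange's). Camera axes: x right, y down, z forward; pixel columns grow to the right and rows downward; lengths in m; the calibration is good to about 2 mm. A picture is of the moment at which its call begins: read the wrist's pose just before it. camera_model takes no time and is no camera call.
A pose or a line that the arm cannot do raises r.PlanningError and nothing moves.
- r.finish_job(): hands the job in; it is judged then, once.
The state is a dict: "time_s": time; "joint_positions": joint angles; "dq": joint speeds; "tau": joint torques, N m; "eef_pos": TCP position; "eef_rot": TCP orientation; "contact_force": force on the tool from outside, world axes, zero at the start; "torque": the same for the moment, N m; "grip_width": finger opening in m; "grip_force": force on a finger pad.
Only numpy, scipy, OpenCV 4.12 (cv2) and the standard library are available. Lean on these libraries where they do the work, as an engineer would, in place of code of your own. Each camera call takes 0.05 s, during which the arm holds its last target. There are 200 camera calls.

## Working session

There is one attempt and no reset: what is moved stays moved. The work goes in short steps, each a Python script; the robot and the scene stay as the last script left them, time stands still between calls to the robot, and variables do not carry over. Pictures are saved under pics/ and viewed, at most 14 in all, crops included, and the job is handed in when it is done.

```bash
mkdir -p pics
python3 - <<'E'
from workcell import r, command_gripper, optics
import cv2,numpy as np
for n in("scene","top"):
    p,d=optics.get_image(n); np.save(n+"_p.npy",p);np.save(n+"_d.npy",d)
    cv2.imwrite(f"pics/{n}0.png",p[:,:,::-1])
    m=optics.camera_model(n); print(n,{k:np.round(v,4).tolist() for k,v in m.items()},(d>0).mean())
    R,t=m["R"],m["t"];print(-R.T@t)
m=optics.camera_model("wrist");print({k:np.round(v,4).tolist() for k,v in m.items()})
s=r.read_state();print(s["time_s"],s["eef_pos"],s["eef_rot"],r.tip_extent)
E
```

```text
scene {'K': [[445.5243, 0.0, 311.458], [0.0, 445.5243, 195.5507], [0.0, 0.0, 1.0]], 'R': [[-0.5209, 0.8536, -0.0008], [0.4504, 0.2741, -0.8497], [-0.7251, -0.443, -0.5272]], 't': [0.2926, -0.182, 1.5829]} 0.99600390625
[1.38214151 0.50141593 0.68012661]
top {'K': [[518.6182, 0.0, 313.5185], [0.0, 518.6182, 196.6161], [0.0, 0.0, 1.0]], 'R': [[0.0092, -0.9999, -0.0084], [-0.9938, -0.0082, -0.1111], [0.111, 0.0094, -0.9938]], 't': [-0.0225, 0.5399, 1.1753]} 0.995984375
[ 0.40633114 -0.02913973  1.22771986]
{'K': [[357.7115, 0.0, 325.3465], [0.0, 357.7115, 202.4948], [0.0, 0.0, 1.0]], 'tool_from_camera': [[-0.0, -0.9564, -0.2921, 0.075], [1.0, -0.0001, 0.0002, 0.0002], [-0.0003, -0.2921, 0.9564, -0.118], [0.0, 0.0, 0.0, 1.0]]}
0.1 [ 0.17691081 -0.4939759   0.25570303] [ 9.85263032e-01  1.71044749e-01 -2.39847794e-05 -6.71458279e-04] 0.025
```

View pics/top0.png

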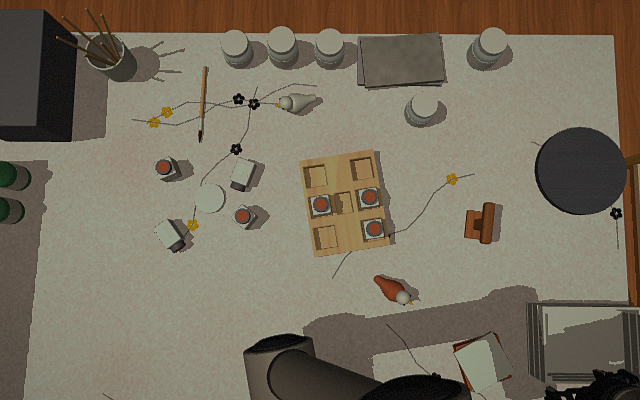

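View pics/scene0.png

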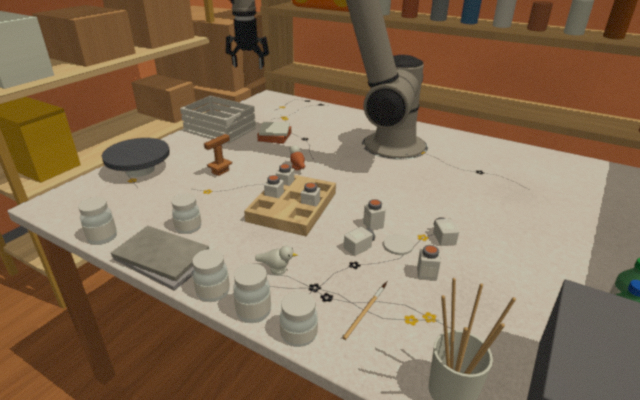

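The top view shows the caddy at about (345,203), with jars at (320,205), (369,198) and (374,229). The pockets at (315,175), (362,168) and (325,237) are empty. The upright spares are at (165,168) and (244,215), and the fallen ones at (242,175) and (172,235). The handle is at (482,223).

The scene view agrees. Three pockets need filling, which leaves one spare over.

```bash
cat > h.py <<'E'
import numpy as np,cv2
from scipy.spatial.transform import Rotation as Ro
from workcell import r, command_gripper, optics
def snap(name):
    """picture, world points (400,640,3), valid mask, from the depth image"""
    s=r.read_state(); p,d=optics.get_image(name); m=optics.camera_model(name)
    v,u=np.mgrid[:400,:640]; K=m["K"]
    c=np.stack([(u-K[0,2])/K[0,0]*d,(v-K[1,2])/K[1,1]*d,d],-1)
    if name=="wrist":
        T=np.array(m["tool_from_camera"]); c=c@T[:3,:3].T+T[:3,3]
        w=Ro.from_quat(s["eef_rot"]).apply(c.reshape(-1,3)).reshape(c.shape)+s["eef_pos"]
    else: w=(c-m["t"])@m["R"]
    return p,w,d>0
def rect(w,mask):
    """world minAreaRect of masked points, after 1-step outlier trimming; mm, deg"""
    q=w[mask][:,:2]; 
    (c,(a,b),th)=cv2.minAreaRect((q*1000).astype(np.float32))
    if a<b: a,b,th=b,a,th+90
    return np.array(c)/1000,(round(a,1),round(b,1)),(th+90)%180-90   # long side direction
def blobs(w,ok,lo,hi,area=40,box=((.2,.8),(-.5,.5))):
    z=w[...,2]; m=ok&(z>lo)&(z<hi)
    for i,(a,b) in enumerate(box): m&=(w[...,i]>a)&(w[...,i]<b)
    n,l,st,ce=cv2.connectedComponentsWithStats(m.astype(np.uint8),connectivity=4)
    return [(l==i,ce[i]) for i in range(1,n) if st[i,4]>=area]
def down(yaw):
    """tool down, closing line (tool y) along world angle yaw (rad)"""
    y=np.array([np.cos(yaw),np.sin(yaw),0]); z=np.array([0,0,-1.]); x=np.cross(y,z)
    return Ro.from_matrix(np.c_[x,y,z]).as_quat()
E
python3 - <<'E'
from h import *
p,w,ok=snap("top")
g=w[180:260,90:130][...,2]; print("table z",np.median(g), np.median(w[280:300,200:260,2]))
for lo,hi,nm in((.03,.05,"mid"),(.05,.085,"high"),(.09,.13,"handle")):
    print(nm)
    for m,ce in blobs(w,ok,lo,hi,60):
        c,s,t=rect(w,m); print(ce.round(),m.sum(),c.round(4),s,round(t,1),"z med",np.median(w[m][:,2]).round(4),"mean",w[m][:,:2].mean(0).round(4))
# lids: reddish/grey disc
hsv=cv2.cvtColor(p,cv2.COLOR_RGB2HSV)
for c in((165,168),(320,205),(172,235),(242,175)): print(hsv[c[1],c[0]],w[c[1],c[0]].round(4))
q=np.hstack([cv2.resize(p[155:255,140:270],None,fx=3,fy=3,interpolation=cv2.INTER_CUBIC),cv2.resize(p[155:255,290:420],None,fx=3,fy=3,interpolation=cv2.INTER_CUBIC)])
cv2.imwrite("pics/crop1.png",q[:,:,::-1])
E
```

```text
table z 0.0010137607440008048 0.0008294515193515798
mid
[303. 103.] 206 [0.7638 0.0155] (73.5, 30.5) -52.3 z med 0.0416 mean [0.7611 0.0089]
[414. 119.] 83 [ 0.7293 -0.2524] (65.7, 24.9) 51.8 z med 0.0408 mean [ 0.7244 -0.2506]
[344. 203.] 4377 [ 0.5272 -0.0871] (226.5, 176.3) 9.7 z med 0.0371 mean [ 0.526  -0.0873]
[242. 173.] 539 [0.5906 0.1506] (72.2, 41.9) -20.5 z med 0.0426 mean [0.5919 0.1493]
[172. 172.] 65 [0.5949 0.3106] (55.8, 27.9) -24.7 z med 0.0402 mean [0.5948 0.3109]
[472. 224.] 355 [ 0.479  -0.3839] (64.4, 35.1) -6.1 z med 0.0352 mean [ 0.4784 -0.3816]
[168. 235.] 573 [0.4467 0.3132] (73.2, 42.4) 37.9 z med 0.0422 mean [0.4474 0.3131]
[386. 285.] 248 [ 0.3372 -0.1861] (68.6, 45.1) 55.1 z med 0.0414 mean [ 0.3386 -0.1836]
[483. 343.] 479 [ 0.2201 -0.3909] (95.6, 39.8) -89.8 z med 0.0428 mean [ 0.2147 -0.3987]
high
[289. 102.] 287 [0.7574 0.0435] (66.2, 32.8) -66.1 z med 0.059 mean [0.7575 0.0406]
[417. 113.] 226 [ 0.7358 -0.2572] (66.3, 38.1) 51.9 z med 0.0624 mean [ 0.73   -0.2536]
[165. 168.] 346 [0.6012 0.3234] (43.0, 42.5) 23.3 z med 0.0701 mean [0.5992 0.3203]
[368. 197.] 312 [ 0.5362 -0.1413] (42.1, 42.0) 9.5 z med 0.0724 mean [ 0.5347 -0.1397]
[320. 205.] 318 [ 0.5185 -0.0336] (42.1, 42.1) 11.0 z med 0.0738 mean [ 0.517  -0.0336]
[243. 216.] 348 [0.4914 0.1416] (42.2, 41.7) 51.1 z med 0.07 mean [0.4903 0.14  ]
[373. 229.] 332 [ 0.4654 -0.1521] (42.1, 42.0) -80.2 z med 0.0754 mean [ 0.4645 -0.1504]
[399. 294.] 327 [ 0.3201 -0.2102] (70.3, 32.6) 58.6 z med 0.0588 mean [ 0.3212 -0.2089]
handle
[487. 223.] 501 [ 0.478  -0.3914] (89.6, 24.2) -6.0 z med 0.1159 mean [ 0.4775 -0.39  ]
[  9 198 126] [0.5976 0.318  0.073 ]
[  9 183 134] [ 0.5156 -0.0328  0.0834]
[ 37  28 154] [0.4476 0.3041 0.0449]
[ 36  31 154] [0.5874 0.1477 0.0442]
```

View pics/crop1.png

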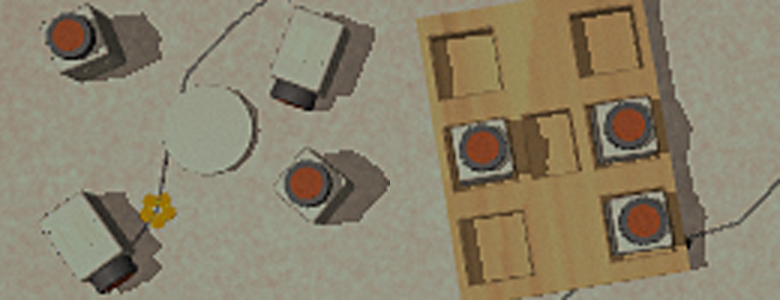

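The crop confirms the layout: both fallen lids point down the image, toward the robot. Measured sizes (226×176, 42×42, 72×42, 90×24 mm) match the given ones. I'll start with the upright spare at (0.491, 0.142) and refine it with the wrist camera while hovering.

```bash
cat >> h.py <<'E'
CAD=np.array([.5272,-.0871]); CYAW=np.radians(9.7)
def hole(x,y):
    c,s=np.cos(CYAW),np.sin(CYAW); return CAD+np.array([c*x-s*y,s*x+c*y])/1000
def best(pos,quats):
    """orientation whose joint solution is nearest and keeps the last joint central"""
    q0=np.array(r.read_state()["joint_positions"]); o=[]
    for q in quats:
        s=r.solve_ik(pos,q)
        if s is not None: o.append((np.abs(np.array(s)-q0).sum()+abs(s[5]),tuple(q)))
    return np.array(min(o)[1]) if o else None
def P(xy,z): return np.array([xy[0],xy[1],z])
def yaws(yaw,step): return [down(yaw+k*step) for k in range(int(round(2*np.pi/step)))]
def nearest(name,xy,lo=.05,hi=.085,area=60):
    p,w,ok=snap(name); xy=np.array(xy)
    o=[(np.hypot(*(rect(w,m)[0]-xy)),rect(w,m)) for m,_ in blobs(w,ok,lo,hi,area)]
    return min(o,key=lambda t:t[0])[1]
def look_jar(xy,z=.25):
    """hover short of the spot, so that the wrist camera sees it; returns xy, yaw of upright jar"""
    q=best(P(xy,z),yaws(0,np.pi)+yaws(np.pi/2,np.pi)); r.reach(P(xy,z),q)
    c,s,t=nearest("wrist",xy); print("wrist sees",c.round(4),s,round(t,1)); return c,s,np.radians(t)
H=.056
def pick_upright(xy,yaw):
    q=best(P(xy,.2),yaws(yaw,np.pi/2)); command_gripper(.062,40)
    r.reach(P(xy,.2),q); hit=r.move_straight(P(xy,H),speed=.12,max_force=15)
    command_gripper(.03,40); s=r.read_state(); print("hit",hit,"grip",s["grip_width"],s["grip_force"])
    assert .038<s["grip_width"]<.046 and not hit
    r.move_straight(P(xy,.25),speed=.2)
def put_pocket(h):
    xy=hole(*h); q=best(P(xy,.25),yaws(CYAW+np.pi/2,np.pi)); r.reach(P(xy,.25),q)
    r.move_straight(P(xy,.112),speed=.2); hit=r.move_straight(P(xy,.0105+H),speed=.05,max_force=12)
    s=r.read_state(); print("put: hit",hit,"z jar base",s["eef_pos"][2]-H,s["contact_force"].round(1) if hasattr(s["contact_force"],"round") else s["contact_force"])
    return hit
def let_go(w=.06):
    command_gripper(w); p=np.array(r.read_state()["eef_pos"]); r.move_straight(P(p[:2],.25),speed=.2)
E
python3 - <<'E'
from h import *
c,s,t=look_jar((.4914,.1416))
print(r.read_state()["joint_positions"])
if abs(s[0]-42)<3 and abs(s[1]-42)<3:
    pick_upright(c,t)
    put_pocket((72,-55))
    print(r.read_state()["time_s"])
E
```

```text
wrist sees [0.4905 0.1426] (42.5, 42.2) 51.0
[ 1.29197235e-01  3.22503487e-01  1.57103113e+00 -1.59107782e-04
  1.24798476e+00  1.30590895e-01]
hit False grip 0.0413351447584845 41.758915185928345
put: hit True z jar base 0.010840507377408846 [-1.4 -0.2  3.9]
9.3833
```

Run:
```python
from h import *
let_go()
c,s,t=look_jar((.6012,.3234))
if abs(s[0]-42)<3 and abs(s[1]-42)<3:
    pick_upright(c,t)
    put_pocket((72,55)); let_go()
    print(r.read_state()["time_s"])
# IK study for righting fallen jars
def tilt(a,tau):   # a: angle of jar axis(lid) ; tau: tool tilt from vertical (towards -a)
    A=np.array([np.cos(a),np.sin(a),0]); z=-A*np.sin(tau)-np.array([0,0,np.cos(tau)]); out=[]
    y=np.array([-A[1],A[0],0])
    for s in(1,-1): out.append(Ro.from_matrix(np.c_[np.cross(s*y,z),s*y,z]).as_quat())
    return out
for nm,xy,a in(("A",(.5906,.1506),159.5),("B",(.4467,.3132),217.9)):
    for tau in(30,40,45,50,60): print(nm,tau,[r.solve_ik(P(xy,.04),q) is not None for q in tilt(np.radians(a),np.radians(tau))])
for xy in((.4,.2),(.45,.2),(.5,.15),(.45,.3),(.55,.3)):
    a=np.arctan2(-xy[1],-xy[0])
    print(xy,[(b,[r.solve_ik(P(xy,.06),q) is not None for q in tilt(a,-np.radians(b))]) for b in(30,40,45,50,60)])
```

```text
wrist sees [0.6006 0.3252] (42.3, 42.0) -66.1
hit False grip 0.04102035088863562 42.36673951148987
put: hit True z jar base 0.011014816069554616 [-0.   0.1  4.7]
20.3583
A 30 [False, False]
A 40 [False, False]
A 45 [False, False]
A 50 [False, False]
A 60 [True, True]
B 30 [False, False]
B 40 [True, True]
B 45 [True, True]
B 50 [True, True]
B 60 [True, True]
(0.4, 0.2) [(30, [True, True]), (40, [True, True]), (45, [True, True]), (50, [True, True]), (60, [True, True])]
(0.45, 0.2) [(30, [True, True]), (40, [True, True]), (45, [True, True]), (50, [True, True]), (60, [True, True])]
(0.5, 0.15) [(30, [True, True]), (40, [True, True]), (45, [True, True]), (50, [True, True]), (60, [True, True])]
(0.45, 0.3) [(30, [True, True]), (40, [True, True]), (45, [True, True]), (50, [True, True]), (60, [True, True])]
(0.55, 0.3) [(30, [True, True]), (40, [True, True]), (45, [True, True]), (50, [True, True]), (60, [True, True])]
```

```bash
cat >> h.py <<'E'
def tilt(a,tau):
    """a: heading of the jar's lid; tool tilted tau from down, pointing away from the lid"""
    A=np.array([np.cos(a),np.sin(a),0]); z=-A*np.sin(tau)-np.array([0,0,np.cos(tau)])
    y=np.array([-A[1],A[0],0])
    return [Ro.from_matrix(np.c_[np.cross(s*y,z),s*y,z]).as_quat() for s in(1,-1)]
E
python3 - <<'E'
from h import *
r.reach([.45,.2,.3],best([.45,.2,.3],yaws(0,np.pi)))
for nm,xy,a in(("A",(.5906,.1506),159.5),("B",(.4467,.3132),217.9)):
    for tau in(0,10,20,45,52,55,60,65):
        for z in(.04,.15):
            o=[r.solve_ik(P(xy,z),q) for q in tilt(np.radians(a),np.radians(tau))]
            print(nm,tau,z,[None if s is None else np.round(s,2).tolist() for s in o])
E
```

```text
A 0 0.04 [[0.12, 0.73, 1.52, -0.0, 0.9, 2.05], [0.12, 0.73, 1.52, -0.0, 0.9, -1.09]]
A 0 0.15 [[0.12, 0.59, 1.42, -0.0, 1.13, 2.05], [0.12, 0.59, 1.42, -0.0, 1.13, -1.09]]
A 10 0.04 [[0.17, 0.68, 1.64, -0.14, 0.67, 2.2], [0.17, 0.68, 1.64, -0.14, 0.67, -0.95]]
A 10 0.15 [[0.17, 0.53, 1.55, -0.11, 0.91, 2.15], [0.17, 0.53, 1.55, -0.11, 0.91, -0.99]]
A 20 0.04 [[0.21, 0.65, 1.76, -0.42, 0.47, 2.49], [0.21, 0.65, 1.76, -0.42, 0.47, -0.65]]
A 20 0.15 [[0.21, 0.49, 1.67, -0.29, 0.71, 2.33], [0.21, 0.49, 1.67, -0.29, 0.71, -0.81]]
A 45 0.04 [None, None]
A 45 0.15 [None, None]
A 52 0.04 [None, None]
A 52 0.15 [None, None]
A 55 0.04 [[0.39, 0.78, 2.04, 4.09, 0.75, -1.88], [0.39, 0.78, 2.04, 4.09, 0.75, 1.26]]
A 55 0.15 [None, None]
A 60 0.04 [[0.41, 0.83, 2.06, 4.04, 0.88, -1.79], [0.41, 0.83, 2.06, 4.04, 0.88, 1.35]]
A 60 0.15 [None, None]
A 65 0.04 [[0.43, 0.88, 2.07, 4.0, 1.01, -1.72], [0.43, 0.88, 2.07, 4.0, 1.01, 1.42]]
A 65 0.15 [None, None]
B 0 0.04 [[0.47, 0.64, 1.71, -0.0, 0.79, 1.38], [0.47, 0.64, 1.71, -0.0, 0.79, -1.76]]
B 0 0.15 [[0.47, 0.49, 1.62, -0.0, 1.04, 1.38], [0.47, 0.49
[... 474 characters left out ...]
9, 2.16]]
B 52 0.04 [[0.33, 0.73, 2.36, 2.8, 0.87, -1.55], [0.33, 0.73, 2.36, 2.8, 0.87, 1.59]]
B 52 0.15 [[0.33, 0.39, 2.32, 2.6, 0.51, -1.29], [0.33, 0.39, 2.32, 2.6, 0.51, 1.85]]
B 55 0.04 [[0.32, 0.78, 2.39, 2.81, 0.98, -1.58], [0.32, 0.78, 2.39, 2.81, 0.98, 1.56]]
B 55 0.15 [[0.32, 0.42, 2.35, 2.65, 0.62, -1.36], [0.32, 0.42, 2.35, 2.65, 0.62, 1.78]]
B 60 0.04 [[0.31, 0.86, 2.42, 2.81, 1.17, -1.62], [0.31, 0.86, 2.42, 2.81, 1.17, 1.52]]
B 60 0.15 [[0.31, 0.48, 2.4, 2.71, 0.8, -1.44], [0.31, 0.48, 2.4, 2.71, 0.8, 1.7]]
B 65 0.04 [[0.29, 0.95, 2.44, 2.8, 1.36, -1.66], [0.29, 0.95, 2.44, 2.8, 1.36, 1.48]]
B 65 0.15 [[0.29, 0.55, 2.44, 2.74, 1.0, -1.51], [0.29, 0.55, 2.44, 2.74, 1.0, 1.63]]
```

```bash
cat >> h.py <<'E'
def look_fallen(xy):
    q=best(P(xy,.25),yaws(0,np.pi)+yaws(np.pi/2,np.pi)); r.reach(P(xy,.25),q)
    c,s,t=nearest("wrist",xy,.03,.05); print("wrist sees fallen",c.round(4),s,round(t,1))
    assert abs(s[0]-72)<4 and abs(s[1]-42)<4
    return c,np.radians(t)+np.pi      # lid heading (towards the robot, -x)
S=.038                                # grasp point, from the jar's underside
def right_up(c,a,xy2,a2,tau=np.radians(55)):
    """grip a lying jar (centre c, lid heading a), stand it at xy2"""
    b=np.pi/2-tau; A=np.array([np.cos(a),np.sin(a)]); g=P(c+A*(S-.036),.027); g2=P(xy2,S+.001)
    for k in(0,1):
        q,q2=tilt(a,tau)[k],tilt(a2,-b)[k]; z,z2=[Ro.from_quat(o).as_matrix()[:,2] for o in(q,q2)]
        T,T2=g-.006*z,g2-.006*z2
        pre=T-.09*z; hi=pre+[0,0,.07]; lift=T+[0,0,.1]; hi2=T2+[0,0,.12]
        sol=[r.solve_ik(*o) for o in((hi,q),(pre,q),(T,q),(lift,q),(hi2,q2),(T2,q2))]
        print(k,[None if o is None else np.round(o,2).tolist() for o in(sol[0],sol[2],sol[5])],[o is not None for o in sol])
        if all(o is not None for o in sol): break
    else: return False
    command_gripper(.062,50); r.reach(hi,q); r.move_straight(pre,q,speed=.15)
    hit=r.move_straight(T,q,speed=.1,max_force=12); command_gripper(.03,50); s=r.read_state(); print("hit",hit,"grip",s["grip_width"])
    assert .038<s["grip_width"]<.046
    r.move_straight(lift,q,speed=.12); r.reach(hi2,q2); r.move_straight(T2+[0,0,.015],q2,speed=.12)
    hit=r.move_straight(T2-[0,0,.003],q2,speed=.03,max_force=6); s=r.read_state(); print("stand hit",hit,s["eef_pos"][2]-T2[2],s["grip_width"])
    command_gripper(.062); p=np.array(s["eef_pos"]); r.move_straight(p-.09*z2,q2,speed=.1); return True
E
python3 - <<'E'
from h import *
c,a=look_fallen((.4467,.3132))
print(right_up(c,a,np.array([.42,.26]),np.radians(203)), r.read_state()["time_s"])
E
```

```text
wrist sees fallen [0.4451 0.3149] (72.1, 42.3) 37.0
0 [[0.23, 0.35, 2.56, 2.64, 0.76, -1.44], [0.34, 0.81, 2.4, 2.85, 1.03, -1.6], [0.4, 0.87, 1.37, -0.0, 1.52, 1.57]] [True, True, True, True, True, True]
hit False grip 0.04148980530960929
stand hit True -0.0008837082338409782 0.04145886458741694
True 32.925
```

Run:
```python
from h import *
c,s,t=look_jar((.42,.26))
if abs(s[0]-42)<3 and abs(s[1]-42)<3:
    pick_upright(c,t); put_pocket((-72,55)); let_go()
# bring the other fallen jar round to a radial heading, laid down closer in
c,a=look_fallen((.5906,.1506))
q=best(P(c,.2),tilt(a,0)); command_gripper(.062,40); r.reach(P(c,.2),q)
r.move_straight(P(c,.03),speed=.12,max_force=15); command_gripper(.03,40); print(r.read_state()["grip_width"])
r.move_straight(P(c,.15),speed=.15)
# same tool-to-jar relation: turn the tool by the change of heading
d=np.radians(191)-a; q2=(Ro.from_rotvec([0,0,d])*Ro.from_quat(q)).as_quat(); n=np.array([.45,.15])
r.reach(P(n,.15),q2); r.move_straight(P(n,.04),speed=.1); print(r.move_straight(P(n,.029),speed=.03,max_force=6),r.read_state()["eef_pos"])
command_gripper(.062); r.move_straight(P(n,.25),speed=.2); print(r.read_state()["time_s"])
p,w,ok=snap("top"); cv2.imwrite("pics/top1.png",p[:,:,::-1])
```

```text
wrist sees [0.4149 0.2575] (42.5, 42.1) -67.1
hit False grip 0.041034704006900256 41.41128480434418
put: hit True z jar base 0.010710828713882396 [-0.6  0.7  5.2]
wrist sees fallen [0.5898 0.1522] (72.2, 42.2) -19.9
0.041819529548120654
True [0.45028075 0.15001877 0.03056491]
50.7833
```

View pics/top1.png

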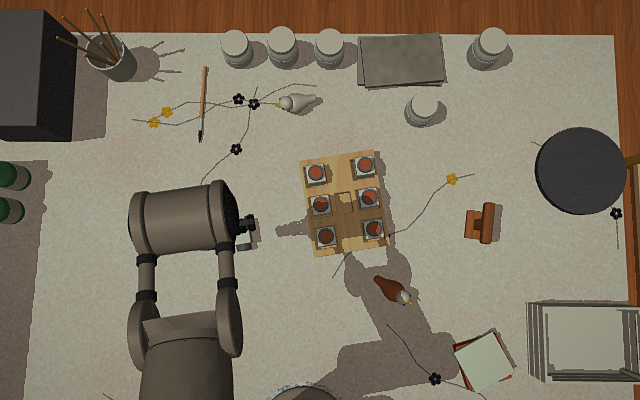

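The picture shows all six pockets filled, around (345,203). The last fallen jar is under the gripper at about (245,235), and the handle and bystanders haven't moved. Next I'll stand that jar up.

Run:
```python
from h import *
c,a=look_fallen((.45,.15))
print(right_up(c,a,np.array([.44,.16]),np.radians(191)), r.read_state()["time_s"])
r.reach([.44,.16,.25],best([.44,.16,.25],yaws(0,np.pi)+yaws(np.pi/2,np.pi)))
print(nearest("wrist",(.44,.16)))
# handle, seen by the wrist camera
xy=np.array([.478,-.390]); yw=np.radians(-6)
r.reach(P(xy,.3),best(P(xy,.3),yaws(yw+np.pi/2,np.pi)))
p,w,ok=snap("wrist"); cv2.imwrite("pics/w_handle.png",p[:,:,::-1])
for lo,hi in((.108,.125),(.028,.042)):
    for m,_ in blobs(w,ok,lo,hi,60,((.4,.56),(-.47,-.3))):
        cc,s,t=rect(w,m); print(lo,cc.round(4),s,round(t,1),np.median(w[m][:,2]).round(4),m.sum())
print(r.read_state()["time_s"])
```

```text
wrist sees fallen [0.4499 0.1499] (72.6, 41.9) 11.0
0 [None, [0.13, 0.9, 2.59, 3.09, 1.31, -1.59], [0.19, 0.83, 1.45, -0.0, 1.47, 1.57]] [False, False, True, True, True, True]
1 [None, [0.13, 0.9, 2.59, 3.09, 1.31, 1.55], [0.19, 0.83, 1.45, -0.0, 1.47, -1.57]] [False, False, True, True, True, True]
False 51.1833
(array([ 0.44692352, -0.04354303]), (42.3, 42.1), -80.22218322753906)
0.108 [ 0.4781 -0.3922] (88.6, 22.0) -7.2 0.1159 2442
0.028 [ 0.4801 -0.3732] (63.3, 12.3) -6.7 0.0343 638
0.028 [ 0.4751 -0.4118] (63.2, 10.2) -6.9 0.0342 529
53.525
```

View pics/w_handle.png

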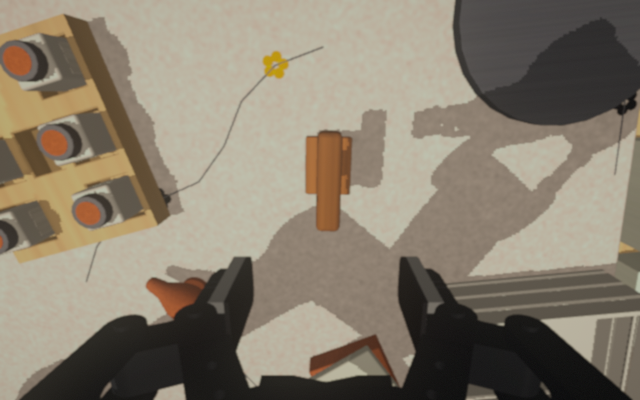

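The wrist view shows the handle upright, with its bar at about (328,180) and the shoulder symmetric about it. All readings give a centre of (0.478, -0.392) and a yaw of about -7°. The lying jar was too close in for the slanted approach, so I'll come straight down in the tilted pose instead.

```bash
sed -i 's/pre=T-.09\*z; hi=pre+\[0,0,.07\]; lift=T+\[0,0,.1\]/lift=T+[0,0,.1]; pre=lift; hi=lift/; s/r.reach(hi,q); r.move_straight(pre,q,speed=.15)/r.reach(hi,q)/' h.py
python3 - <<'E'
from h import *
c,a=look_fallen((.45,.15))
print(right_up(c,a,np.array([.46,.17]),np.radians(191)), r.read_state()["time_s"])
r.reach([.46,.17,.25],best([.46,.17,.25],yaws(0,np.pi)+yaws(np.pi/2,np.pi)))
p,w,ok=snap("wrist"); cv2.imwrite("pics/w_jar.png",p[:,:,::-1])
for m,_ in blobs(w,ok,.025,.085,60,((.36,.56),(.07,.27))): print(rect(w,m),w[m][:,2].max())
E
```

```text
wrist sees fallen [0.4503 0.15  ] (71.8, 42.4) 11.0
0 [[0.12, 0.45, 2.56, 3.07, 0.83, -1.56], [0.12, 0.9, 2.59, 3.08, 1.31, -1.6], [0.2, 0.86, 1.38, 0.0, 1.51, 1.57]] [True, True, True, True, True, True]
hit False grip 0.04141611978947963
stand hit True -0.001769338167104187 0.041574664797849
True 66.4
(array([0.45397784, 0.16879611]), (42.3, 42.2), 10.722246170043945) 0.07455973418905262
```

The spare now stands upright at (0.454, 0.169), 74 mm tall in the reading. Next is the handle: a quick check of the caddy's pose, then pick it up.

Run:
```python
from h import *
r.reach(P(CAD-[.04,0],.36),best(P(CAD-[.04,0],.36),yaws(CYAW+np.pi/2,np.pi)))
p,w,ok=snap("wrist")
print(max([rect(w,m)+(m.sum(),) for m,_ in blobs(w,ok,.031,.042,300)],key=lambda t:t[-1]))
for m,_ in blobs(w,ok,.06,.095,60): print(rect(w,m))
xy=np.array([.478,-.3920]); 
r.reach(P(xy,.3),best(P(xy,.3),yaws(np.radians(-6.9)+np.pi/2,np.pi)))
p,w,ok=snap("wrist"); bl=blobs(w,ok,.108,.125,60,((.4,.56),(-.47,-.3)))
c,s,t=rect(w,bl[0][0]); print("bar",c,s,t)
assert abs(s[0]-90)<4
q=best(P(c,.3),yaws(np.radians(t)+np.pi/2,np.pi)); command_gripper(.05,60); r.reach(P(c,.22),q)
print("hit",r.move_straight(P(c,.111),speed=.1,max_force=8)); command_gripper(.012,60); print(r.read_state()["grip_width"])
r.move_straight(P(c,.28),speed=.12)
h=hole(0,0)
r.reach(P(h,.28),best(P(h,.28),yaws(CYAW+np.pi/2,np.pi)))
p,w,ok=snap("scene"); cv2.imwrite("pics/scene1.png",cv2.resize(p[80:260,200:400],None,fx=3,fy=3)[:,:,::-1]); print(r.read_state()["time_s"])
```

```text
(array([ 0.52588379, -0.08652906]), (226.2, 176.6), 9.802300453186035, np.int64(15861))
(array([ 0.58914343, -0.02102005]), (42.1, 42.0), 9.84839153289795)
(array([ 0.60829651, -0.13172746]), (42.3, 42.1), -80.27137088775635)
(array([ 0.51822766, -0.0327457 ]), (42.4, 41.1), -80.58446025848389)
(array([ 0.53575873, -0.14078748]), (42.3, 41.1), -80.1016435623169)
(array([0.45442816, 0.1672562 ]), (34.8, 33.8), -84.66984128952026)
(array([ 0.44779099, -0.0450404 ]), (42.1, 41.8), -80.49167251586914)
(array([ 0.46476917, -0.15164673]), (42.2, 42.0), 9.69879150390625)
(array([ 0.48062283, -0.38647867]), (27.0, 13.2), -32.09296417236328)
(array([ 0.31121246, -0.20966634]), (30.0, 13.3), 23.031795501708984)
bar [ 0.47783542 -0.39229187] (89.0, 21.7) -7.2854766845703125
hit False
0.021417845152634108
75.15
```

View pics/scene1.png

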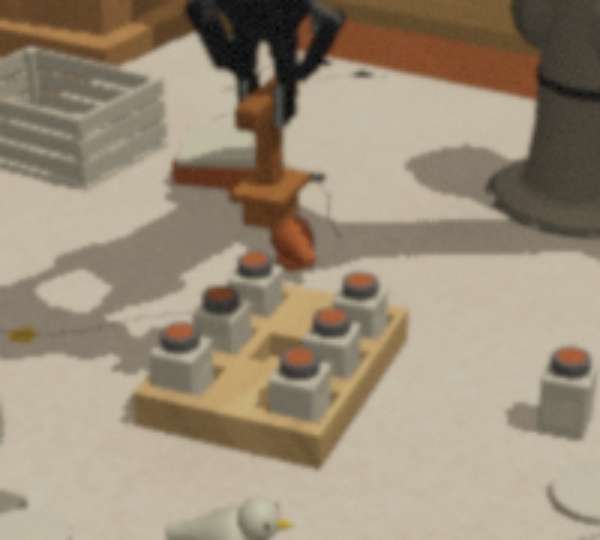

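The scene crop shows the handle held level above the caddy, its plug at about (270,205). All six jars are seated and the spare stands at (568,390). Now I'll insert it under force guard, with small search offsets.

Run:
```python
from h import *
c0=np.array([.5262,-.0867]); q=np.array(r.read_state()["eef_rot"])
q=best(P(c0,.2),yaws(np.radians(9.75)+np.pi/2,np.pi))
r.move_straight(P(c0,.152),q,speed=.1)
u=np.array([np.cos(CYAW),np.sin(CYAW)]); v=np.array([-u[1],u[0]])
for dx,dy in [(0,0),(1.2,0),(-1.2,0),(0,1.2),(0,-1.2),(1.2,1.2),(-1.2,1.2),(1.2,-1.2),(-1.2,-1.2),(2.4,0),(-2.4,0),(0,2.4),(0,-2.4)]:
    c=c0+(dx*u+dy*v)/1000
    r.move_straight(P(c,.150),q,speed=.05)
    hit=r.move_straight(P(c,.1225),q,speed=.03,max_force=10); s=r.read_state(); z=s["eef_pos"][2]-.111
    print((dx,dy),hit,"origin z",round(z,4),np.round(s["contact_force"],1),np.round(s["torque"],2))
    if z<.014: break
print(s["grip_width"],s["time_s"])
```

```text
(0, 0) True origin z 0.0127 [-0.8 -0.   4.4] [-0.06  0.01  0.03]
0.021052385837376158 77.6583
```

Run:
```python
from h import *
p0=np.array(r.read_state()["eef_pos"])
print(r.move_straight(p0-[0,0,.003],speed=.02,max_force=20),r.read_state()["eef_pos"][2]-.111,np.round(r.read_state()["contact_force"],1))
command_gripper(.05); r.hold(.2)
r.move_straight(P(p0[:2],.36),speed=.15)
p,w,ok=snap("wrist")
for lo,hi in((.11,.14),(.039,.052)):
    for m,_ in blobs(w,ok,lo,hi,60,((.4,.65),(-.2,.03))):
        print(lo,rect(w,m),np.median(w[m][:,2]).round(4),m.sum())
# park where the top camera is free
r.reach([.25,-.45,.3],best([.25,-.45,.3],yaws(0,np.pi)+yaws(np.pi/2,np.pi)))
p,w,ok=snap("top"); cv2.imwrite("pics/top2.png",p[:,:,::-1])
for m,ce in blobs(w,ok,.05,.14,60): print(ce.round(),rect(w,m),w[m][:,2].max().round(4))
p,w,ok=snap("scene"); cv2.imwrite("pics/scene2.png",p[:,:,::-1]); print(r.read_state()["time_s"])
```

```text
True 0.012725629984720169 [-1.4  1.   5.7]
0.11 (array([ 0.52488531, -0.08627856]), (90.2, 21.4), 10.247076988220215) 0.1279 1899
0.039 (array([ 0.52217725, -0.06711796]), (63.2, 10.9), 9.220276832580566) 0.0462 480
0.039 (array([ 0.5286897 , -0.10524339]), (63.4, 11.3), 10.724727630615234) 0.0462 526
0.039 (array([ 0.4602146 , -0.05246111]), (55.1, 27.0), 57.86453628540039) 0.0461 116
0.039 (array([ 0.48161688, -0.14422318]), (45.7, 18.3), -54.05501174926758) 0.0457 114
[422. 107.] (array([ 0.74461218, -0.26411411]), (64.5, 63.4), -85.93869066238403) 0.0924
[289. 102.] (array([0.75717804, 0.04293267]), (66.6, 33.8), -65.02946281433105) 0.0754
[364. 166.] (array([ 0.60890607, -0.13234726]), (43.1, 42.5), 9.805282592773438) 0.0896
[315. 174.] (array([ 0.58968329, -0.02169484]), (42.5, 41.7), 8.729454040527344) 0.0893
[345. 199.] (array([ 0.52634772, -0.09109107]), (89.8, 29.7), 10.202872276306152) 0.1348
[368. 197.] (array([ 0.53601178, -0.14129109]), (42.3, 42.2), -80.27637004852295) 0.09
[320. 205.] (array([ 0.51853003, -0.03344498]), (42.4, 41.7), 10.543584823608398) 0.0894
[373. 229.] (array([ 0.4653895 , -0.15207211]), (42.1, 42.0), -80.61097526550293) 0.0902
[231. 232.] (array([0.45489249, 0.1675563 ]), (42.3, 41.8), -79.90601825714111) 0.0785
[325. 236.] (array([ 0.4480018 , -0.04582844]), (42.1, 41.8), -80.18496799468994) 0.0893
[399. 294.] (array([ 0.31946283, -0.21167244]), (69.2, 33.6), 48.51664352416992) 0.0741
82.025
```

View pics/top2.png

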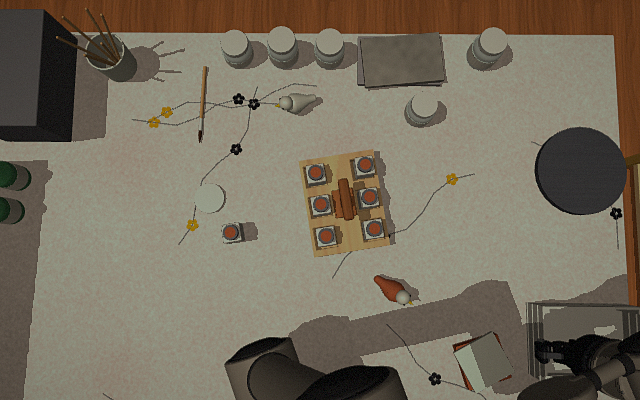

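View pics/scene2.png

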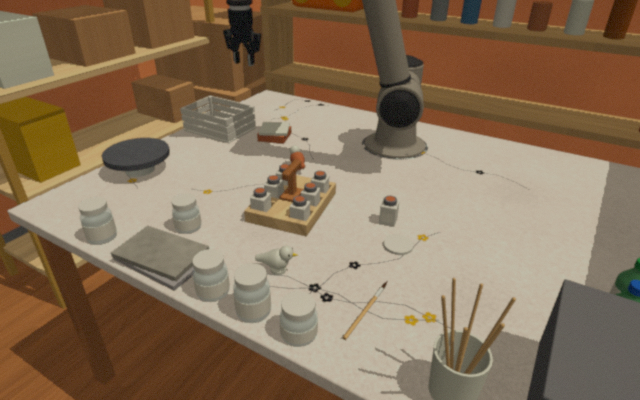

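The final views show all six pockets filled and the handle at (345,199), with its bar top at 0.128 m and shoulder at 0.046 m, so it is fully home. The leftover jar stands upright at (231,232), and the birds and other things are where they were.

```bash
python3 -c "
from workcell import r
print(r.finish_job())"
```

```text
the job is handed in; nothing more can be done
None
```

The job is handed in: all six pockets hold jars lid up, the handle is fully home in its socket, the leftover spare stands upright on the bare table, and the birds and other things show no movement in the final pictures (about 82 s of the 210 s used).

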